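# Reset the grind on the tall grinder

## Task

Turn the black setting sleeve on top of the taller, square coffee grinder so that its white pointer clicks in at line 4 of its scale (the lines count 0 to 6, from the one with a dot beside it), then let go. Leave the setting of the shorter, round grinder as it is.

Things in the scene. Friction and masses are not known exactly. Their poses are not given: they have to be found in the camera images.
- tall_sleeve (a joint): Setting sleeve of the tall grinder: angle in rad, 0 with its pointer at line 0, growing counter-clockwise from above by 0.419 (24 degrees) a line; line 4 is at 1.676. It clicks: a sprung ball pulls it to the nearest line when let go; turning it takes about 0.1 N m. It stops just beyond lines 0 and 6 and starts at line 1, 2 or 3.
- tall_grip (a point): On the upright axis of that black sleeve, 34 mm above the dial plate; turns with it, x to the white pointer, z up. Round skirt 50 mm across up to 16 mm above the plate; on it an oval grip, 16 to 48 mm above the plate, 54 mm along x, 28 mm wide along y, its flat upright sides (26 mm long) facing +-y. White line on the oval's top from the middle to the pointer, which juts from the skirt's foot.
- tall_grinder: Dark steel, 100 mm square, fixed. Origin: centre of its underside on the worktop; front (chute, cup tray, reaching 109 mm) to -x; top: aluminium dial plate 94 mm across, its face 165 mm up. Black radial lines 0 to 6 on it run counter-clockwise from above, 24 degrees apart, 0, 3, 6 longer; 3 points to -x, 0 is at 108 degrees from +x (dot on its side away from 1), 4 at 204 degrees.
- short_pointer (a point): Tip of the pointer of the other grinder's sleeve, 30 mm from that sleeve's axis. That grinder is round, 104 mm across, its dial plate 105 mm above the worktop, its sleeve and scale the same. The two grinders may stand either way round, left or right.

How it is judged:
At the end, for the whole second after the job is handed in: The tall grinder's sleeve rests at line 4, within 10 degrees (0.175 rad), and the short grinder's pointer is within 9.5 mm of where it started (not a line further) (value of joint tall_sleeve between 1.501 and 1.851 rad and velocity of joint tall_sleeve between -0.1 and 0.1 rad/s and distance of short_pointer from where it was at the start of the episode below 0.0095 m); the robot touches nothing.
It also fails if it takes over 35 s, if anything falls off the work surface, if the arm or the gripper's body presses on something with over 40 N, if the wrist force passes 120 N, or if a joint passes its speed limit or range.

## Robot

A 7-joint arm with a two-finger parallel gripper is mounted at the origin on a cart in front of the work surface, level with it; the furniture and walls round the work are solid. World frame = base frame: x ahead of the robot, y to its left, z up, the work surface at z = 0. Lengths are in m, angles in rad, forces in N, time in s.
With the tool pointing down it reaches from about 0.425 to 0.95 m from the base axis. Payload 4.7 kg.
Tool frame: the origin (TCP) lies at the very end of the fingers, on their centre line; the grasp point (between the pads) lies 19 mm behind it (robot.grip_point_offset is the distance from the TCP to the grasp point, in m); z points along the fingers, y is the line along which they close (so a half turn about z gives the same grasp; the last joint's range is limited). The gripper opens to 87 mm and grips with 3 to 60 N. Pads are 19 mm wide; open, the fingers measure 117 mm over their backs; the gripper's body (75 mm by 190 mm) begins 51 mm behind the grasp point.
Start: joints at [1.207, 0.469, -0.049, 1.532, 0.024, 1.141, -0.082], TCP at [0.222, -0.638, 0.223] pointing down, gripper open.
Joint ranges: [-2.59, 2.59], [-0.33, 1.99], [-1.39, 1.29], [0.1, 2.45], [-1.04, 4.18], [0.21, 1.99], [-2.66, 2.66]. Speed limits (rad/s): [2.57, 2.57, 3.14, 3.14, 3.14, 3.14, 3.14].

## Interface

Orientations are given as a unit quaternion [w, x, y, z].
In Python, from station import robot gives the robot as it stands.
- The arm moves only by the shell command python3 -m pendant 'ROWS' [FORCE]. ROWS is JSON, a list of rows, each an object of numbers: "hand": the closure, from 0 (fully open) to 1 (shut); "tx", "ty", "tz": the shift along the tool's x, y, z in units of 0.1 m (1.0 is 0.1 m); "ax", "ay", "az": the turn, a rotation vector about the tool's x, y, z in units of pi rad (1.0 is pi rad). A call has 1 to 12 rows; each row is the pose to reach, as a shift and turn from the pose commanded when the call began, along the tool's axes at that moment, turning the shorter way round; what a row does not reach only later rows make up. A row lasts 1/10 s, in which the tool goes at most 50 mm and 8.59 degrees, less where a joint would pass 70% of its speed; a pose out of reach is approached as far as the arm can. A call with a number of a shift or a turn outside -1 to 1 is refused whole. A call with a gripper value outside its range is refused whole. The fingers move at their own pace and stop on an object; FORCE is the grip in N (left out, the last holds). Time passes only in rows, so rows that repeat a pose let the fingers close. It gives the time, the measured TCP pose, the force, the opening and the grip force at its end, in the units of the state.
- robot.get_obs(): the state, without advancing time (a new reading comes with each control period).
- robot.read_camera(name): name is "scene" or "top"; returns the picture (420x560x3 uint8, blue, green, red); there is no depth.
- robot.camera_params(name): a dict with "vertical_fov" (degrees; the focal length in pixels is half the picture's height over the tangent of half this angle, whatever the lens; pixels are square), "cx", "cy" (the principal point, pixels), "k1" (the pictures are not rectified: a ray, as slopes to the right and down, at radius r is drawn at 1 + k1 r^2 times it, then the intrinsics apply), "origin" and "rotation" of the camera in the world. Camera axes: x right, y down, z forward; pixel columns grow to the right and rows downward; lengths in m; the calibration is good to about 2 mm. A picture is of the moment at which its call begins. camera_params takes no time and is no camera call.
- robot.hand_in(): hands the job in; it is judged then, once.
Trained networks look in the newest picture that a camera, given by its name, has taken for a name from the list of things; names that differ only in an ending like _2 or _b are one class to them, and where a whole thing is asked for, a point or a joint stands for the part that bears it (a point fixed in the world has none). Each returns a list of dicts, best first, with "confidence" (0 to 1); they miss things now and then, are a little off and sometimes report something else, mostly with a low value. They report only what shows in the picture. A call takes as long as a camera call.
- robot.search_frame(camera, name): "at" ([x, y, z] in m, in world coordinates, good to about 4 mm: the middle of the surface that is visible of it).
- robot.cut_out(camera, name): "mask" (420x560 bool, what is visible of it).
- robot.landmark_of(camera, name): "at" ([x, y, z] in m, in world coordinates, good to about 4 mm: a listed point, or the origin of a listed thing).
The state is a dict: "clock": time; "qpos": joint angles; "qd": joint speeds; "tau": joint torques, N m; "tool_pos": TCP position; "orientation": TCP orientation; "ft_force": force on the tool from outside, world axes, zero at the start; "torque": the same for the moment, N m; "gripper_width": finger opening in m; "grip_force": force on a finger pad.
Only numpy, scipy, OpenCV 4.12 (cv2) and the standard library are available. Lean on these libraries where they do the work, as an engineer would, in place of code of your own. Each camera call takes 0.05 s, during which the arm holds its last target. There are 200 camera calls.

## Working session

There is one attempt and no reset: what is moved stays moved. The work goes in short steps, Python scripts to look and compute and a shell command to move; the robot and the scene stay as the last step left them, time stands still between calls to the robot, and variables do not carry over. Pictures are saved under pics/ and viewed, at most 10 in all, crops included, and the job is handed in when it is done.

```bash
mkdir -p pics; python3 - <<'E'
from station import robot
import cv2,numpy as np
np.set_printoptions(precision=4,suppress=True)
for c in ("scene","top"):
    cv2.imwrite(f"pics/{c}0.png",robot.read_camera(c))
    p=robot.camera_params(c); print(c,p)
    for n in ("tall_grip","tall_grinder","short_pointer"):
        print(c,n,[(np.round(d["at"],4),round(d["confidence"],2)) for d in robot.landmark_of(c,n)])
o=robot.get_obs(); print({k:np.round(v,4) for k,v in o.items()})
E
```

```text
scene {'vertical_fov': 48.644802250949226, 'cx': 285.058263164983, 'cy': 209.22817283829988, 'k1': 0.015950018950840614, 'origin': array([0.0595, 0.5119, 0.9262]), 'rotation': array([ 0.1174, -0.3359,  0.875 , -0.3283])}
scene tall_grip [(array([0.5055, 0.1067, 0.1993]), 0.98)]
scene tall_grinder [(array([ 0.5031,  0.1105, -0.0059]), 0.65)]
scene short_pointer [(array([ 0.507 , -0.1603,  0.105 ]), 0.95)]
top {'vertical_fov': 55.89787008342153, 'cx': 274.823844994033, 'cy': 212.38643268255962, 'k1': -0.05558299833410521, 'origin': array([ 0.3923, -0.0212,  0.9946]), 'rotation': array([ 0.0404, -0.6975,  0.7142, -0.0414])}
top tall_grip [(array([0.4987, 0.1032, 0.1956]), 0.73)]
top tall_grinder [(array([0.5022, 0.1069, 0.0024]), 0.97)]
top short_pointer [(array([ 0.5046, -0.1627,  0.1145]), 0.57)]
{'clock': np.float64(0.4), 'qpos': array([ 1.2071,  0.4687, -0.0486,  1.5327,  0.0241,  1.141 , -0.0823]), 'qd': array([ 0.0005, -0.0024,  0.0012,  0.0003,  0.0006, -0.0012,  0.0001]), 'tau': array([  0.0001, -50.7218,  -0.0805, -23.6078,  -0.0613,   0.033 ,
         0.0001]), 'tool_pos': array([ 0.2218, -0.6375,  0.2224]), 'orientation': array([-0.0001,  0.986 ,  0.1666,  0.    ]), 'ft_force': array([ 0.0175, -0.0407,  0.5452]), 'torque': array([-0.0532,  0.0107, -0.0178]), 'grip_force': np.float64(0.0), 'gripper_width': np.float64(0.0869)}
```

```bash
cat > h.py <<'E'
from station import robot
import cv2,numpy as np
from scipy.spatial.transform import Rotation as R
np.set_printoptions(precision=4,suppress=True)
def project(c,P):
    p=robot.camera_params(c); q=np.array(p["rotation"]); 
    M=R.from_quat(q,scalar_first=True).as_matrix() if q.size==4 else q
    v=(np.asarray(P)-p["origin"])@M; s=v[...,:2]/v[...,2:]
    s=s*(1+p["k1"]*(s**2).sum(-1,keepdims=True)); f=210/np.tan(np.radians(p["vertical_fov"])/2)
    return (s*f+[p["cx"],p["cy"]]).astype(np.float32)
def plan(img,c,x,y,z,half=.065,n=260):
    # up = +x world, left = +y world
    a=np.linspace(half,-half,n); X,Y=np.meshgrid(x+a,y+a,indexing="ij")
    m=project(c,np.stack([X,Y,np.full_like(X,z)],-1))
    return cv2.remap(img,m,None,cv2.INTER_CUBIC)
E
python3 - <<'E'
from h import *
rows=[]
for c in ("scene","top"):
    im=cv2.imread(f"pics/{c}0.png")
    t=[plan(im,c,.502,.106,.165),plan(im,c,.502,.106,.213),plan(im,c,.51,-.19,.105)]
    for k in t: cv2.drawMarker(k,(130,130),(0,0,255),0,10)
    rows.append(cv2.hconcat(t))
cv2.imwrite("pics/plan0.png",cv2.vconcat(rows))
print(project("top",[.502,.106,.165]),project("scene",[.502,.106,.165]))
E
```

```text
[213.4143 207.6283] [250.4123 230.6821]
```

View pics/scene0.png

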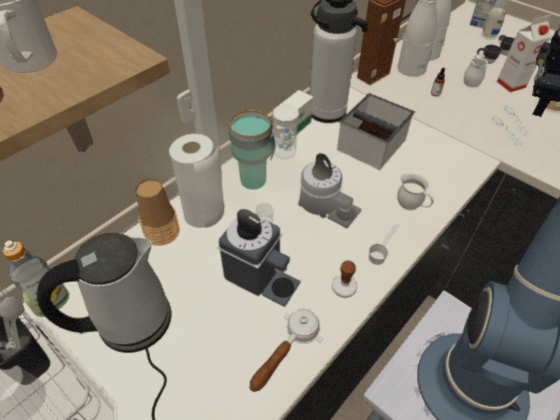

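View pics/plan0.png

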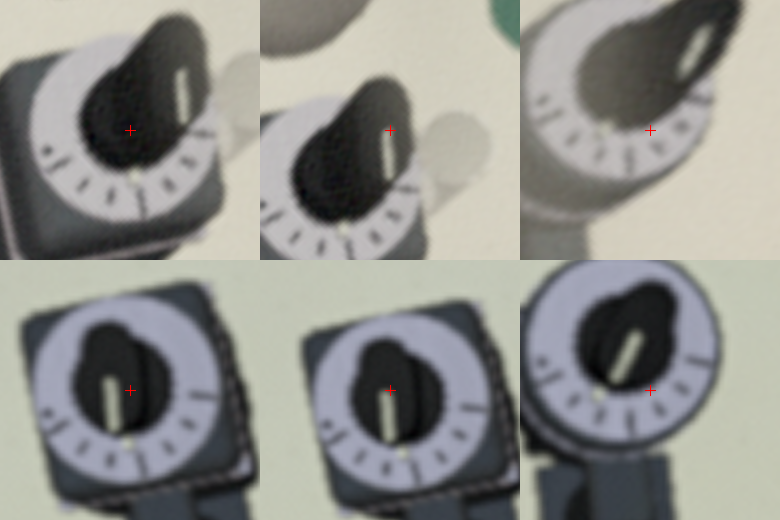

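```bash
cat > fit.py <<'E'
from h import *
from scipy.optimize import differential_evolution
def smp(im,c,P):
    m=project(c,P); return cv2.remap(im,m,None,cv2.INTER_LINEAR).astype(float)
def fit(im,c,x0,y0,z):
    g=cv2.cvtColor(im,cv2.COLOR_BGR2GRAY)
    th=np.radians(108+24*np.arange(7)); r=np.arange(.034,.0425,.001)
    tr=np.radians(np.arange(0,360,4))
    def cost(v):
        x,y,w=v
        P=lambda t,rr:np.stack([x+np.outer(np.cos(t+w),rr),y+np.outer(np.sin(t+w),rr),np.full((len(t),len(rr)),z)],-1)
        on=smp(g,c,P(th,r)).mean(); off=smp(g,c,P(th[:-1]+np.radians(12),r)).mean()
        rim=smp(g,c,P(tr,np.array([.045]))).mean()-smp(g,c,P(tr,np.array([.049]))).mean()
        return on-off-.7*rim
    s=differential_evolution(cost,[(x0-.012,x0+.012),(y0-.012,y0+.012),(-.5,.5)],seed=1,tol=1e-5,maxiter=120)
    return s.x,s.fun
def draw(im,c,x,y,w,z,half=.05,n=390):
    t=plan(im,c,x,y,z,half,n); k=n/2/half; m=n/2
    for i in range(7):
        a=np.radians(108+24*i)+w; d=np.array([-np.sin(a),-np.cos(a)])
        p=[tuple((m+k*r*d).astype(int)) for r in (.043,.05)]
        cv2.line(t,tuple(map(int,p[0])),tuple(map(int,p[1])),(0,0,255) if i in(0,3,6) else (0,200,0),1)
    cv2.drawMarker(t,(n//2,n//2),(0,0,255),0,8); return t
E
python3 - <<'E'
from fit import *
o=[]
for c in ("scene","top"):
    im=cv2.imread(f"pics/{c}0.png"); v,f=fit(im,c,.502,.106,.165); print(c,v,np.degrees(v[2]),f)
    o.append(draw(im,c,*v,.165))
cv2.imwrite("pics/fit0.png",cv2.hconcat(o))
E
```

```text
Traceback (most recent call last):
  File "fit.py", line 15, in fit
    s=differential_evolution(cost,[(x0-.012,x0+.012),(y0-.012,y0+.012),(-.5,.5)],seed=1,tol=1e-5,maxiter=120)
  File "fit.py", line 12, in cost
    on=smp(g,c,P(th,r)).mean(); off=smp(g,c,P(th[:-1]+np.radians(12),r)).mean()
       ~~~^^^^^^^^^^^^^
  File "fit.py", line 4, in smp
    m=project(c,P); return cv2.remap(im,m,None,cv2.INTER_LINEAR).astype(float)
  File "h.py", line 6, in project
    p=robot.camera_params(c); q=np.array(p["rotation"]);
ValueError: time passes only in moves, steps and waits
```

Cache the camera parameters.

```bash
sed -i 's/^def project/C={c:robot.camera_params(c) for c in ("scene","top")}\ndef project/; s/p=robot.camera_params(c); q/p=C[c]; q/' h.py
python3 - <<'E'
from fit import *
o=[]
for c in ("scene","top"):
    im=cv2.imread(f"pics/{c}0.png"); v,f=fit(im,c,.502,.106,.165); print(c,v,np.degrees(v[2]),f)
    o.append(draw(im,c,*v,.165))
cv2.imwrite("pics/fit0.png",cv2.hconcat(o))
E
```

```text
scene [0.5037 0.1091 0.2277] 13.043941974516333 -70.49412698412696
top [0.5026 0.1075 0.2011] 11.519465421817278 -77.20074074074073
```

View pics/fit0.png

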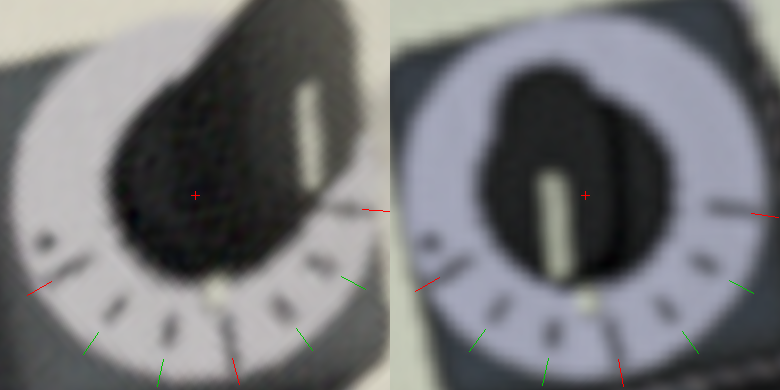

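Both fits put the red and green ticks on the drawn lines. The pointer is at (217,292) in the scene tile and (587,302) in the top tile, so it is nearest line 3. Next I'll measure the oval's line angle and look at the top view for clearance.

```bash
cat > ang.py <<'E'
from fit import *
def ang(im,c,x=.503,y=.108,z=.213,half=.045,n=360):
    t=plan(im,c,x,y,z,half,n); g=cv2.cvtColor(t,cv2.COLOR_BGR2GRAY)
    # white blob lying inside the black sleeve: bright component that is long and thin
    k,l,s,_=cv2.connectedComponentsWithStats((g>95).astype(np.uint8)); out=[]
    for i in range(1,k):
        if 500<s[i,4]<6000:
            p=np.argwhere(l==i)[:,::-1].astype(np.float32); (cx,cy),(w,h),_=cv2.minAreaRect(p)
            if max(w,h)>2*min(w,h):
                vx,vy,_,_=cv2.fitLine(p,cv2.DIST_L2,0,.01,.01).ravel()
                if vy<0: vx,vy=-vx,-vy
                out.append((np.round(np.degrees(np.arctan2(-vx,-vy))%360,1),round(x+half-cy*2*half/n,4),round(y+half-cx*2*half/n,4),s[i,4],round(max(w,h)*2*half/n*1e3)))
    return out  # world angle, centre x, y of the white line
E
python3 - <<'E'
from ang import *
for c in ("scene","top"): print(c,ang(cv2.imread(f"pics/{c}0.png"),c))
E
```

```text
scene []
top []
```

View pics/top0.png

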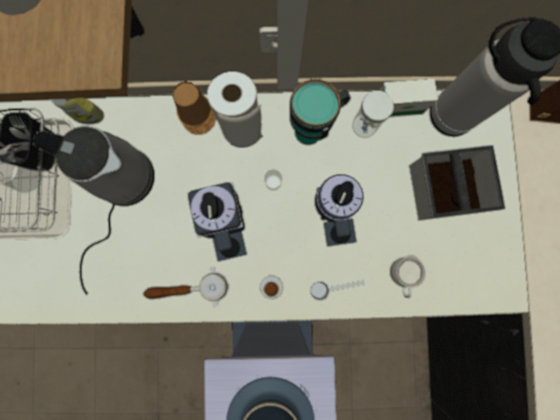

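Top view: the tall grinder is at (213,210), the paper roll is behind it at (233,93), and the kettle is to its left with its edge at (150,175). The gripper body stays above z=0.256 and clears both. Now I'll raise the arm and swing over.

```bash
python3 -m pendant '[{"hand":0,"tz":-0.5,"az":0.042},{"hand":0,"tz":-1,"az":0.084},{"hand":0,"tz":-1,"az":0.084},{"hand":0,"tz":-1,"az":0.084}]'
python3 -m pendant '[{"hand":0,"tx":0.4,"ty":-0.5},{"hand":0,"tx":0.8,"ty":-1},{"hand":0,"tx":0.8,"ty":-1},{"hand":0,"tx":0.8,"ty":-1}]'
python3 -m pendant '[{"hand":0,"tx":0.4,"ty":-0.5},{"hand":0,"tx":0.8,"ty":-1},{"hand":0,"tx":0.8,"ty":-1},{"hand":0,"tx":0.8,"ty":-1}]'
python3 -m pendant '[{"hand":0,"tx":0.4,"ty":-0.5},{"hand":0,"tx":0.8,"ty":-1},{"hand":0,"tx":0.8,"ty":-1},{"hand":0,"tx":0.8,"ty":-1}]'
```

```text
validation failed for argument at $[0]...
validation failed for argument at $[0]...
validation failed for argument at $[0]...
validation failed for argument at $[0]...
```

```bash
python3 -m pendant '[{"hand":0.0,"tx":0.0,"ty":0.0,"tz":-0.5,"ax":0.0,"ay":0.0,"az":0.042},{"hand":0.0,"tx":0.0,"ty":0.0,"tz":-1.0,"ax":0.0,"ay":0.0,"az":0.084},{"hand":0.0,"tx":0.0,"ty":0.0,"tz":-1.0,"ax":0.0,"ay":0.0,"az":0.084}]'
```

```text
clock: 0.7
tool_pos: [0.2231, -0.6409, 0.3315]
orientation: [0.007, 0.999, 0.035, 0.003]
ft_force: [0.2, -0.5, 0.6]
gripper_width: 0.0868
grip_force: 0.0
```

```bash
python3 -m pendant '[{"hand":0,"tx":0.4,"ty":-0.5,"tz":0,"ax":0,"ay":0,"az":0},{"hand":0,"tx":0.8,"ty":-1,"tz":0,"ax":0,"ay":0,"az":0},{"hand":0,"tx":0.8,"ty":-1,"tz":0,"ax":0,"ay":0,"az":0},{"hand":0,"tx":0.8,"ty":-1,"tz":0,"ax":0,"ay":0,"az":0}]'
python3 -m pendant '[{"hand":0,"tx":0.4,"ty":-0.5,"tz":0,"ax":0,"ay":0,"az":0},{"hand":0,"tx":0.8,"ty":-1,"tz":0,"ax":0,"ay":0,"az":0},{"hand":0,"tx":0.8,"ty":-1,"tz":0,"ax":0,"ay":0,"az":0},{"hand":0,"tx":0.8,"ty":-1,"tz":0,"ax":0,"ay":0,"az":0}]'
```

```text
clock: 1.1
tool_pos: [0.2991, -0.5279, 0.3232]
orientation: [-0.0, 0.999, 0.04, 0.001]
ft_force: [0.1, -0.7, 0.7]
gripper_width: 0.0868
grip_force: 0.0
clock: 1.5
tool_pos: [0.3704, -0.4231, 0.3229]
orientation: [-0.0, 0.999, 0.039, 0.001]
ft_force: [-0.6, -0.2, -0.4]
gripper_width: 0.0872
grip_force: 0.0
```

```bash
python3 -m pendant '[{"hand":0,"tx":0.2,"ty":-0.5,"tz":0,"ax":0,"ay":0,"az":0},{"hand":0,"tx":0.4,"ty":-1,"tz":0,"ax":0,"ay":0,"az":0},{"hand":0,"tx":0.4,"ty":-1,"tz":0,"ax":0,"ay":0,"az":0},{"hand":0,"tx":0.4,"ty":-1,"tz":0,"ax":0,"ay":0,"az":0}]'
python3 -m pendant '[{"hand":0,"tx":0.2,"ty":-0.5,"tz":0,"ax":0,"ay":0,"az":0},{"hand":0,"tx":0.4,"ty":-1,"tz":0,"ax":0,"ay":0,"az":0},{"hand":0,"tx":0.4,"ty":-1,"tz":0,"ax":0,"ay":0,"az":0},{"hand":0,"tx":0.4,"ty":-1,"tz":0,"ax":0,"ay":0,"az":0}]'
python3 -m pendant '[{"hand":0,"tx":0.2,"ty":-0.5,"tz":0,"ax":0,"ay":0,"az":0},{"hand":0,"tx":0.4,"ty":-1,"tz":0,"ax":0,"ay":0,"az":0},{"hand":0,"tx":0.4,"ty":-1,"tz":0,"ax":0,"ay":0,"az":0},{"hand":0,"tx":0.4,"ty":-1,"tz":0,"ax":0,"ay":0,"az":0}]'
python3 -m pendant '[{"hand":0,"tx":0.2,"ty":-0.5,"tz":0,"ax":0,"ay":0,"az":0},{"hand":0,"tx":0.4,"ty":-1,"tz":0,"ax":0,"ay":0,"az":0},{"hand":0,"tx":0.4,"ty":-1,"tz":0,"ax":0,"ay":0,"az":0},{"hand":0,"tx":0.4,"ty":-1,"tz":0,"ax":0,"ay":0,"az":0}]'
```

```text
clock: 1.9
tool_pos: [0.4002, -0.324, 0.3229]
orientation: [0.001, 0.999, 0.036, 0.0]
ft_force: [0.7, 0.3, -0.3]
gripper_width: 0.0869
grip_force: 0.0
clock: 2.3
tool_pos: [0.433, -0.2225, 0.3227]
orientation: [0.001, 0.999, 0.036, 0.0]
ft_force: [0.2, -0.3, 0.3]
gripper_width: 0.0868
grip_force: 0.0
clock: 2.7
tool_pos: [0.466, -0.1204, 0.3225]
orientation: [0.0, 0.999, 0.035, 0.0]
ft_force: [0.2, -0.4, -0.4]
gripper_width: 0.0873
grip_force: 0.0
clock: 3.1
tool_pos: [0.499, -0.0182, 0.3223]
orientation: [0.0, 0.999, 0.035, -0.0]
ft_force: [-0.3, -0.4, -0.2]
gripper_width: 0.0869
grip_force: 0.0
```

```bash
python3 -m pendant '[{"hand":0,"tx":0,"ty":-0.5,"tz":0,"ax":0,"ay":0,"az":0},{"hand":0,"tx":0,"ty":-0.8,"tz":0,"ax":0,"ay":0,"az":0},{"hand":0,"tx":0,"ty":-0.8,"tz":0,"ax":0,"ay":0,"az":0},{"hand":0,"tx":0,"ty":-0.8,"tz":0,"ax":0,"ay":0,"az":0},{"hand":0,"tx":0,"ty":-0.8,"tz":0,"ax":0,"ay":0,"az":0},{"hand":0,"tx":0,"ty":-0.8,"tz":0,"ax":0,"ay":0,"az":0}]'
python3 -c "
from station import robot;print(robot.get_obs()['qpos'].round(3), robot.get_obs()['orientation'].round(4))"
```

```text
clock: 3.7
tool_pos: [0.4932, 0.0607, 0.3224]
orientation: [0.0, 0.999, 0.033, -0.0]
ft_force: [0.0, 0.1, -0.5]
gripper_width: 0.087
grip_force: 0.0
[ 0.256  0.131 -0.513  1.782  0.069  1.246 -1.78 ] [ 4.000e-04  9.994e-01  3.320e-02 -1.000e-04]
```

```bash
python3 -m pendant '[{"hand":0,"tx":0.13,"ty":-0.46,"tz":0,"ax":0,"ay":0,"az":0},{"hand":0,"tx":0.13,"ty":-0.46,"tz":0,"ax":0,"ay":0,"az":0},{"hand":0,"tx":0.13,"ty":-0.46,"tz":0.4,"ax":0,"ay":0,"az":0},{"hand":0,"tx":0.13,"ty":-0.46,"tz":0.8,"ax":0,"ay":0,"az":0},{"hand":0,"tx":0.13,"ty":-0.46,"tz":0.8,"ax":0,"ay":0,"az":0},{"hand":0,"tx":0.13,"ty":-0.46,"tz":0.8,"ax":0,"ay":0,"az":0}]'
python3 - <<'E'
from h import *
t=[]
for c in ("scene","top"):
    im=robot.read_camera(c); u,v=project(c,[.503,.108,.2]).astype(int)
    t.append(cv2.resize(im[max(v-65,0):v+65,u-65:u+65],(390,390),interpolation=cv2.INTER_CUBIC))
cv2.imwrite("pics/near.png",cv2.hconcat(t))
E
```

```text
clock: 4.3
tool_pos: [0.5029, 0.1095, 0.243]
orientation: [0.0, 0.999, 0.035, -0.0]
ft_force: [-0.3, -0.3, 1.4]
gripper_width: 0.0869
grip_force: 0.0
```

View pics/near.png

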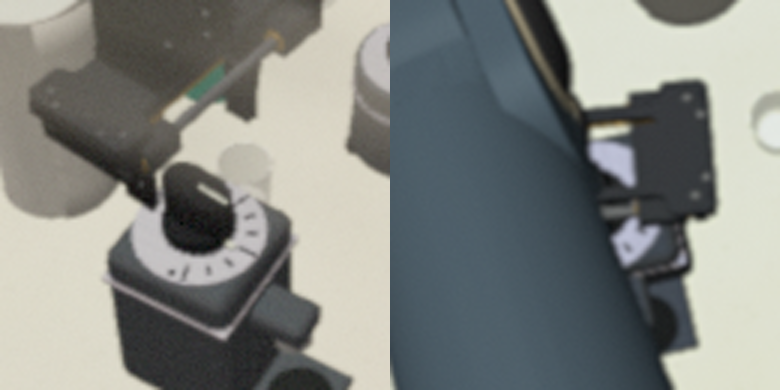

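The fingers are at (145,190) and (240,110) in the scene crop, one on each side of the grip, and clear of it. I'll go down and close gently.

```bash
python3 -m pendant '[{"hand":0,"tx":0,"ty":0,"tz":0.2,"ax":0,"ay":0,"az":0},{"hand":0,"tx":0,"ty":0,"tz":0.4,"ax":0,"ay":0,"az":0},{"hand":0,"tx":0,"ty":0,"tz":0.54,"ax":0,"ay":0,"az":0},{"hand":0,"tx":0,"ty":0,"tz":0.54,"ax":0,"ay":0,"az":0},{"hand":0,"tx":0,"ty":0,"tz":0.54,"ax":0,"ay":0,"az":0}]'
python3 -m pendant '[{"hand":0.5,"tx":0,"ty":0,"tz":0,"ax":0,"ay":0,"az":0},{"hand":0.8,"tx":0,"ty":0,"tz":0,"ax":0,"ay":0,"az":0},{"hand":0.8,"tx":0,"ty":0,"tz":0,"ax":0,"ay":0,"az":0},{"hand":0.8,"tx":0,"ty":0,"tz":0,"ax":0,"ay":0,"az":0},{"hand":0.8,"tx":0,"ty":0,"tz":0,"ax":0,"ay":0,"az":0},{"hand":0.8,"tx":0,"ty":0,"tz":0,"ax":0,"ay":0,"az":0},{"hand":0.8,"tx":0,"ty":0,"tz":0,"ax":0,"ay":0,"az":0},{"hand":0.8,"tx":0,"ty":0,"tz":0,"ax":0,"ay":0,"az":0}]' 15
python3 -c "
from station import robot;o=robot.get_obs();print(o['torque'].round(3), o['orientation'].round(4))"
```

```text
clock: 4.9
tool_pos: [0.5034, 0.1105, 0.1896]
orientation: [-0.0, 0.999, 0.035, 0.001]
ft_force: [0.0, -0.1, -0.8]
gripper_width: 0.087
grip_force: 0.0
clock: 5.7
tool_pos: [0.5025, 0.1102, 0.1885]
orientation: [0.0, 0.999, 0.035, -0.0]
ft_force: [-0.5, -0.2, -0.0]
gripper_width: 0.0308
grip_force: 0.0
[ 0.005  0.001 -0.017] [ 0.      0.9994  0.0355 -0.    ]
```

```bash
python3 -m pendant '[{"hand":0.9,"tx":0,"ty":0,"tz":0,"ax":0,"ay":0,"az":0},{"hand":0.9,"tx":0,"ty":0,"tz":0,"ax":0,"ay":0,"az":0},{"hand":0.9,"tx":0,"ty":0,"tz":0,"ax":0,"ay":0,"az":0},{"hand":0.9,"tx":0,"ty":0,"tz":0,"ax":0,"ay":0,"az":0}]' 20
python3 -c "
from station import robot;o=robot.get_obs();print(o['torque'].round(3), o['orientation'].round(4))"
```

```text
clock: 6.1
tool_pos: [0.5026, 0.109, 0.1885]
orientation: [0.001, 0.999, 0.035, -0.0]
ft_force: [-0.0, -5.6, 1.1]
gripper_width: 0.0277
grip_force: 20.0
[-1.194  0.096  0.067] [ 9.000e-04  9.994e-01  3.510e-02 -2.000e-04]
```

```bash
python3 -m pendant '[{"hand":0.9,"tx":0,"ty":0.015,"tz":0,"ax":0,"ay":0,"az":-0.02},{"hand":0.9,"tx":0,"ty":0.015,"tz":0,"ax":0,"ay":0,"az":-0.045},{"hand":0.9,"tx":0,"ty":0.015,"tz":0,"ax":0,"ay":0,"az":-0.07},{"hand":0.9,"tx":0,"ty":0.015,"tz":0,"ax":0,"ay":0,"az":-0.095},{"hand":0.9,"tx":0,"ty":0.015,"tz":0,"ax":0,"ay":0,"az":-0.12},{"hand":0.9,"tx":0,"ty":0.015,"tz":0,"ax":0,"ay":0,"az":-0.145},{"hand":0.9,"tx":0,"ty":0.015,"tz":0,"ax":0,"ay":0,"az":-0.17},{"hand":0.9,"tx":0,"ty":0.015,"tz":0,"ax":0,"ay":0,"az":-0.185},{"hand":0.9,"tx":0,"ty":0.015,"tz":0,"ax":0,"ay":0,"az":-0.185},{"hand":0.9,"tx":0,"ty":0.015,"tz":0,"ax":0,"ay":0,"az":-0.185}]' 30
python3 -c "
from station import robot;import numpy as np;o=robot.get_obs();q=o['orientation'];print(o['torque'].round(3),q, np.degrees(2*np.arctan2(q[2],q[1])))"
```

```text
clock: 7.1
tool_pos: [0.5028, 0.1088, 0.1885]
orientation: [-0.0, 0.948, 0.32, 0.0]
ft_force: [1.1, -1.8, -0.1]
gripper_width: 0.0279
grip_force: 30.0
[-0.598 -0.148 -0.081] [-1.29012473e-04  9.47516876e-01  3.19705680e-01  1.75412558e-04] 37.29025405511067
```

```bash
python3 -m pendant '[{"hand":0.6,"tx":0,"ty":0,"tz":0,"ax":0,"ay":0,"az":0},{"hand":0.2,"tx":0,"ty":0,"tz":0,"ax":0,"ay":0,"az":0},{"hand":0,"tx":0,"ty":0,"tz":0,"ax":0,"ay":0,"az":0},{"hand":0,"tx":0,"ty":0,"tz":0,"ax":0,"ay":0,"az":0},{"hand":0,"tx":0,"ty":0,"tz":0,"ax":0,"ay":0,"az":0},{"hand":0,"tx":0,"ty":0,"tz":0,"ax":0,"ay":0,"az":0},{"hand":0,"tx":0,"ty":0,"tz":0,"ax":0,"ay":0,"az":0},{"hand":0,"tx":0,"ty":0,"tz":0,"ax":0,"ay":0,"az":0},{"hand":0,"tx":0,"ty":0,"tz":-0.2,"ax":0,"ay":0,"az":0},{"hand":0,"tx":0,"ty":0,"tz":-0.6,"ax":0,"ay":0,"az":0},{"hand":0,"tx":0,"ty":0,"tz":-1,"ax":0,"ay":0,"az":0},{"hand":0,"tx":0,"ty":0,"tz":-1,"ax":0,"ay":0,"az":0}]'
python3 -m pendant '[{"hand":0,"tx":0,"ty":0.5,"tz":-0.3,"ax":0,"ay":0,"az":0},{"hand":0,"tx":0,"ty":1,"tz":-0.3,"ax":0,"ay":0,"az":0},{"hand":0,"tx":0,"ty":1,"tz":-0.3,"ax":0,"ay":0,"az":0},{"hand":0,"tx":0,"ty":1,"tz":-0.3,"ax":0,"ay":0,"az":0}]'
python3 -c "
from station import robot;print(robot.get_obs()['qpos'].round(3))"
```

```text
clock: 8.3
tool_pos: [0.5057, 0.1103, 0.2941]
orientation: [0.001, 0.947, 0.32, 0.005]
ft_force: [-0.0, 0.0, 0.0]
gripper_width: 0.0866
grip_force: 0.0
clock: 8.7
tool_pos: [0.5638, 0.0271, 0.3174]
orientation: [-0.0, 0.948, 0.318, -0.001]
ft_force: [-0.2, -0.9, -0.6]
gripper_width: 0.0871
grip_force: 0.0
[ 0.367  0.275 -0.612  1.644  0.163  1.276 -1.197]
```

```bash
python3 -m pendant '[{"hand":0,"tx":-0.35,"ty":0.4,"tz":0,"ax":0,"ay":0,"az":0},{"hand":0,"tx":-0.7,"ty":0.9,"tz":0,"ax":0,"ay":0,"az":0},{"hand":0,"tx":-0.7,"ty":0.9,"tz":0,"ax":0,"ay":0,"az":0},{"hand":0,"tx":-0.7,"ty":0.9,"tz":0,"ax":0,"ay":0,"az":0}]'
python3 -m pendant '[{"hand":0,"tx":-0.35,"ty":0.4,"tz":0,"ax":0,"ay":0,"az":0},{"hand":0,"tx":-0.7,"ty":0.9,"tz":0,"ax":0,"ay":0,"az":0},{"hand":0,"tx":-0.7,"ty":0.9,"tz":0,"ax":0,"ay":0,"az":0},{"hand":0,"tx":-0.7,"ty":0.9,"tz":0,"ax":0,"ay":0,"az":0},{"hand":0,"tx":-0.7,"ty":0.9,"tz":0,"ax":0,"ay":0,"az":0}]'
python3 - <<'E'
from fit import *
o=[]
for c,v in (("scene",(.5037,.1091,.2277)),("top",(.5026,.1075,.2011))):
    im=robot.read_camera(c); cv2.imwrite(f"pics/{c}1.png",im); o.append(draw(im,c,*v,.165))
    print(robot.landmark_of(c,"short_pointer")[:1])
cv2.imwrite("pics/fit1.png",cv2.hconcat(o))
E
```

```text
clock: 9.1
tool_pos: [0.5615, -0.0864, 0.3177]
orientation: [-0.0, 0.948, 0.319, -0.001]
ft_force: [-0.4, 0.6, 0.0]
gripper_width: 0.087
grip_force: 0.0
clock: 9.6
tool_pos: [0.5618, -0.1948, 0.3185]
orientation: [-0.001, 0.947, 0.322, 0.0]
ft_force: [0.1, 1.2, 0.3]
gripper_width: 0.0874
grip_force: 0.0
[{'at': [0.5084, -0.1608, 0.1069], 'confidence': 0.6}]
[{'at': [0.504, -0.1636, 0.1145], 'confidence': 0.78}]
```

View pics/fit1.png

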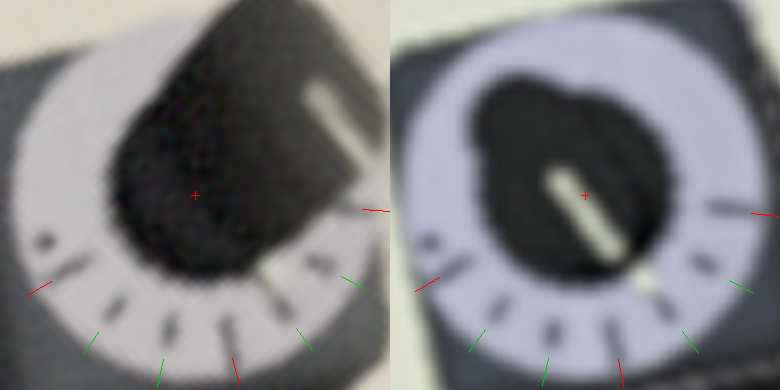

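The white pointer is at (645,280) in the top tile and (270,272) in the scene tile. It lies on line 4, the first tick counter-clockwise after the long line 3, at about 36°. The short pointer has not moved and the arm is clear, so I'll hand in.

```bash
python3 -c "
from station import robot;print(robot.hand_in())"
```

```text
the job is handed in; nothing more can be done
None
```

The tall grinder's sleeve was turned from line 3 to line 4 and released; the last pictures show its pointer on line 4 and the short grinder's pointer where it started, the arm was clear, and I handed the job in after about 10 s of the 35 s (no verdict was returned).

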